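# Snap the knob back on the tortilla warmer

### The arm

A 6-joint arm with a two-finger parallel gripper is mounted at the origin on the work surface. World frame = base frame: x ahead of the robot, y to its left, z up, the work surface at z = 0. Lengths are in m, angles in rad, forces in N, time in s.
With the tool pointing down it reaches from about 0.25 to 0.85 m from the base axis. Payload 12.5 kg.
Tool frame: the origin (TCP) lies midway between the tips of the shut fingers; the grasp point (between the pads) lies 19 mm behind it (manip.tcp_to_grasp is the distance from the TCP to the grasp point, in m); x points along the fingers, y is the direction in which the jaws open and shut, and the axes are right-handed (so a half turn about x gives the same grasp; the last joint's range is limited). The gripper opens to 93 mm and grips with 3 to 60 N. Pads are 15 mm wide; open, the fingers measure 128 mm over their backs; the gripper's body (75 mm by 188 mm) begins 65 mm behind the grasp point.
Start: joints at [-1.363, 0.351, 1.652, -0, 1.139, -0.085], TCP at [0.159, -0.527, 0.219] pointing down, gripper open.
Joint ranges: [-2.75, 2.75], [-0.79, 2.1], [0.01, 2.65], [-1.57, 4.71], [0.07, 3.14], [-2.87, 2.87]. Speed limits (rad/s): [2.22, 2.22, 2.79, 3.14, 3.14, 3.14].

### API

Orientations are given as a rotation vector (axis times angle).
In Python, from rig import manip gives the robot as it stands. The module is installed in compiled form; this text tells all that it offers.
- The arm moves only by the tool drive_tool, never from a script. Its argument "deltas" is a list of rows, each an object with "hand": the closure, from 0 (fully open) to 1 (shut); "delta_pos": the shift along the tool's x, y, z in mm, a list of three; "rotation": the turn, a rotation vector about the tool's x, y, z in degrees, a list of three. A call has 1 to 20 rows; each row is the pose to reach, as a shift and turn from the pose commanded when the call began, along the tool's axes at that moment; what a row does not reach only later rows make up. A row lasts 1/10 s, in which the tool goes at most 50 mm and 8.59 degrees, less where a joint would pass 70% of its speed; a pose out of reach is approached as far as the arm can. A call with a gripper value outside its range is refused whole. The fingers move at their own pace and stop on an object; "grip_force" is the grip in N (left out, the last holds). Time passes only in rows, so rows that repeat a pose let the fingers close. It gives the time, the measured TCP pose, the force and the opening at its end, in the units of the state.
- manip.read_state(): the state, without advancing time (a new reading comes with each control period).
- manip.snapshot(name): name is "scene" or "side" or "wrist"; returns the picture (400x640x3 uint8, red, green, blue); there is no depth.
- manip.calibration(name): a dict with "K" (3x3 intrinsics, pixels), "k1" (the pictures are not rectified: a ray, as slopes to the right and down, at radius r is drawn at 1 + k1 r^2 times it, then the intrinsics apply), "R" (3x3) and "t" (3): a world point X has camera coordinates R X + t; the wrist camera has in their place "tool_from_camera" (4x4, takes a point from camera to tool coordinates, whose origin is the TCP and whose axes are the tool frame's). Camera axes: x right, y down, z forward; pixel columns grow to the right and rows downward; lengths in m; the calibration is good to about 2 mm. A picture is of the moment at which its call begins: read the wrist's pose just before it. calibration takes no time and is no camera call.
- manip.job_done(): hands the job in, once; it reports no verdict.
The state is a dict: "clock": time; "joint_pos": joint angles; "dq": joint speeds; "effort": joint torques, N m; "tcp_pos": TCP position; "tcp_rot": TCP orientation; "force": force on the tool from outside, world axes, zero at the start; "moment": the same for the moment, N m; "opening": finger opening in m.
Only numpy, scipy, OpenCV 4.12 (cv2) and the standard library are available. Lean on these libraries where they do the work, as an engineer would, in place of code of your own. Each camera call takes 0.05 s, during which the arm holds its last target. There are 200 camera calls.

### The job

Slide the tortilla warmer along the ledge, without lifting or tipping it, until its foot stands wholly on the round cork rest. Then fit the loose wooden knob upright over the stud in the middle of the warmer's lid and press it down through the click until it is fully home on the lid. Keep pressing it down firmly and finish like that, the gripper still on the knob and pushing; leave the other things on the ledge alone.

Things in the scene. Friction and masses are not known exactly. Their poses are not given: they have to be found in the camera images.
- warmer: Round white ceramic tortilla warmer with its lid on (they stay together), loose on the ledge, about 0.9 kg, no handles. Origin: centre of its underside, z up. Foot 150 mm in diameter; upright side wall 170 mm in diameter from 22 to 64 mm high; lid rim 174 mm in diameter, 64 to 70 mm high; lid rises gently to a flat 44 mm wide seat round the stud, 84 mm high.
- knob_seat (a point): On the axis of the warmer, on the flat seat of its lid at the foot of the stud, 84 mm above the warmer's underside. The fully home knob's underside rests here. z up.
- stud_top (a point): Top centre of the steel stud on the lid, 23 mm above the seat. The stud is 17 mm in diameter, tapering to 10 mm over its top 6 mm; four sprung steel balls stand out 3.5 mm from its sides, their centres 9.5 mm above the seat.
- knob: Loose dark wooden knob, 41 mm in diameter, 38 mm high, about 50 g, upright; any yaw fits. Origin: centre of its underside. Hollow from below: mouth 20 mm wide with a 4 mm thick lip, then a chamber 27 mm wide, 27 mm deep in all. Pushed over the stud, the lip meets the balls 13 mm above the seat; resistance peaks at about 10 to 14 N, drops at the click, then the underside lands on the seat.
- rest: Round cork rest, 210 mm in diameter, inlaid flush in the ledge, fixed. Origin: its centre, at the ledge's surface.
- molcajete: Bystander: dark basalt mortar on three legs, 160 mm in diameter, 110 mm high. Origin: centre of its underside.
- pestle: Bystander: basalt pestle standing on its broad end, 54 mm in diameter, 85 mm high. Origin: centre of its underside.
- squeezer: Bystander: steel lime squeezer lying on the ledge, bowl 74 mm in diameter, 44 mm high at the origin (underside), two handles reaching 178 mm towards its own -y.
- lighter: Bystander: white plastic push-button lighter lying on the ledge, 30 mm wide, 26 mm high, from 90 mm towards its own -y to 135 mm towards +y of its origin (underside).

How it is judged:
On the way, in this order (a step that is already met when the one before it is completed fails the run):
1. the warmer has been slid onto the cork rest and stands still (horizontal distance between warmer and rest below 0.03 m and linear speed of warmer below 0.02 m/s and height (world z) of warmer below 0.004 m), for 0.2 s.
2. the knob has clicked over the balls, is home on the seat, and is still being pressed down (z of knob in the frame of knob_seat below 0.003 m and horizontal distance between knob and knob_seat below 0.004 m and angle between the z axis of knob and the z axis of warmer, either way round below 0.12 rad and contact force between knob and warmer above 4 N), for 0.5 s.
At the end, for the whole second after the job is handed in: The warmer stands still, level, within 30 mm of the cork rest's centre; the knob is upright on the stud, clicked home, underside within 3 mm of the seat, axis within 4 mm; the fingers are on it and it is pushed onto the lid with more than 4 N through the last second (all of step 1 and angle between warmer's own z axis and vertical below 0.08 rad and z of knob in the frame of knob_seat between -0.004 and 0.003 m and horizontal distance between knob and knob_seat below 0.004 m and angle between knob's own z axis and vertical below 0.15 rad and contact force between knob and warmer above 4 N and contact force between the fingers and knob above 3 N); the arm keeps its last pose, push and grip.
It fails at once if the warmer is lifted off the ledge or tipped (height (world z) of warmer above 0.02 m or angle between warmer's own z axis and vertical above 0.26 rad).
It fails at once if a bystander is disturbed (distance of any of molcajete, pestle, squeezer, lighter from where it was at the start of the episode above 0.03 m).
It also fails if it takes over 72 s, if anything falls off the work surface, if the arm or the gripper's body presses on something with over 40 N, if the wrist force passes 120 N, or if a joint passes its speed limit or range.

## Working session

There is one attempt and no reset: what is moved stays moved. The work goes in short steps, Python scripts to look and compute and a tool call to move; the robot and the scene stay as the last step left them, time stands still between calls to the robot, and variables do not carry over. Pictures are saved under pics/ and viewed, about 8 in all and at most 12, crops included, and the job is handed in when it is done.

Besides the shell and the picture viewer there is one more tool, called after "Call:" in YAML: its name, and indented under it one key for each argument. drive_tool: Moves the arm, as the interface text tells. Its arguments: {"type":"object","properties":{"deltas":{"type":"array","items":{"type":"object","properties":{"hand":{"type":"number"},"delta_pos":{"type":"array","items":{"type":"number"}},"rotation":{"type":"array","items":{"type":"number"}}}}},"grip_force":{"type":"number"}},"required":["deltas"]}

```bash
mkdir -p pics; cat > h.py <<'E'
import numpy as np, cv2
from scipy.spatial.transform import Rotation as Ro
from rig import manip
def cam(name):
    c=manip.calibration(name); K=np.array(c["K"]); k1=c["k1"]
    if "R" in c: R=np.array(c["R"]); t=np.array(c["t"])
    else:
        s=manip.read_state(); T=np.eye(4); T[:3,:3]=Ro.from_rotvec(s["tcp_rot"]).as_matrix(); T[:3,3]=s["tcp_pos"]
        M=np.linalg.inv(T@np.array(c["tool_from_camera"])); R=M[:3,:3]; t=M[:3,3]
    return K,k1,R,t
def pix2w(C,uv,z):
    K,k1,R,t=C; d=cv2.undistortPoints(np.array([[uv]],float),K,np.array([k1,0,0,0.]))[0,0]
    r=R.T@np.array([d[0],d[1],1]); o=-R.T@t
    return o+r*(z-o[2])/r[2]
def w2pix(C,X):
    K,k1,R,t=C
    return cv2.projectPoints(np.array(X,float).reshape(-1,1,3),cv2.Rodrigues(R)[0],t,K,np.array([k1,0,0,0.]))[0][:,0]
def circ(C,x,y,r,z):
    a=np.linspace(0,2*np.pi,60); return w2pix(C,np.c_[x+r*np.cos(a),y+r*np.sin(a),0*a+z])
def snap(name,fn):
    C=cam(name); im=manip.snapshot(name); cv2.imwrite("pics/"+fn,im[:,:,::-1]); return C,im
E
python3 - <<'E'
from h import *
for n in("scene","side","wrist"):
    C,im=snap(n,n+"0.png"); print(n,C[0].round(1).tolist(),C[1],(-C[2].T@C[3]).round(3),C[2][2].round(2))
s=manip.read_state();print(s); print(Ro.from_rotvec(s["tcp_rot"]).as_matrix().round(3),manip.tcp_to_grasp)
print(manip.calibration("wrist")["tool_from_camera"])
E
```

```text
scene [[474.3, 0.0, 320.2], [0.0, 474.3, 196.7], [0.0, 0.0, 1.0]] -0.12936577591751408 [ 1.101 -0.339  0.99 ] [-0.47  0.28 -0.84]
side [[408.3, 0.0, 320.7], [0.0, 408.3, 200.4], [0.0, 0.0, 1.0]] -0.06612057351264382 [0.423 0.803 0.692] [ 0.19 -0.81 -0.56]
wrist [[313.1, 0.0, 322.7], [0.0, 313.1, 201.0], [0.0, 0.0, 1.0]] -0.04572589463205113 [ 0.234 -0.503  0.385] [-0.27 -0.08 -0.96]
{'clock': 0.15, 'joint_pos': array([-1.36258175e+00,  3.51111868e-01,  1.65224471e+00, -1.35712552e-05,
        1.13906746e+00, -8.45904533e-02]), 'dq': array([ 2.16119225e-04, -5.74978142e-04, -2.47224583e-03, -1.84345763e-03,
        5.54054813e-05,  4.39565005e-04]), 'effort': array([-1.65965939e-04, -4.97462082e+01, -2.85345429e+01,  6.99133496e-02,
        2.45587266e-02, -7.20661274e-05]), 'tcp_pos': array([ 0.15872733, -0.52634472,  0.21823773]), 'tcp_rot': array([ 2.06439305,  0.30529112, -2.06452589]), 'force': array([-0.05030597,  0.31493889, -0.27322579]), 'moment': array([-0.00288003,  0.00689966,  0.01896757]), 'opening': 0.09263659115091274}
[[-0.     0.289 -0.957]
 [ 0.001 -0.957 -0.289]
 [-1.    -0.001 -0.   ]] 0.0188
[[ 2.24862604e-04 -2.82778395e-01  9.59185242e-01 -1.67292974e-01]
 [ 9.99999968e-01  1.70967405e-04 -1.84027757e-04 -1.71912299e-04]
 [-1.11950338e-04  9.59185253e-01  2.82778425e-01 -7.90723882e-02]
 [ 0.00000000e+00  0.00000000e+00  0.00000000e+00  1.00000000e+00]]
```

View pics/scene0.png

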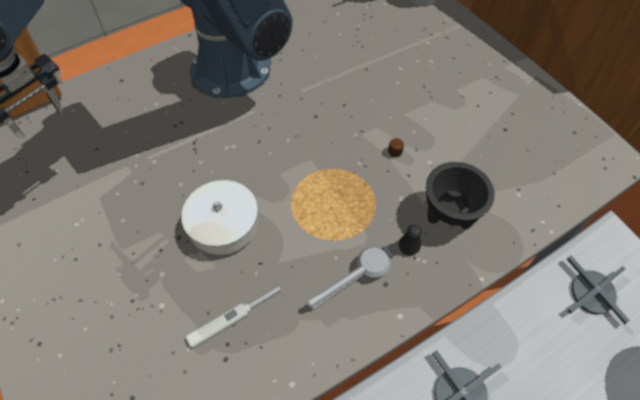

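View pics/side0.png

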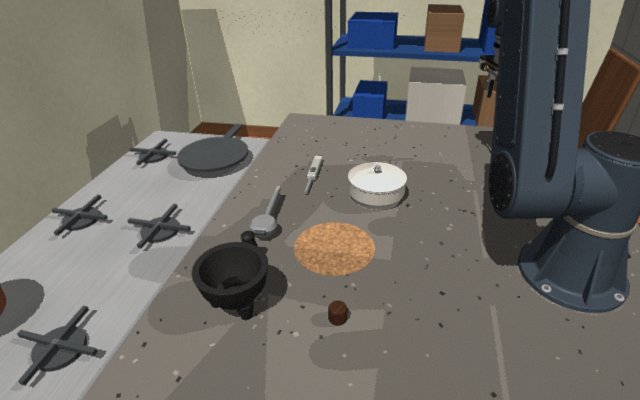

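The scene view shows the warmer at about (220,215) with its stud at (217,207), the cork at (334,204), the knob at (397,147), the pestle at (410,240), the squeezer bowl at (375,262) and the mortar at (460,193). In the side view, the warmer is at (377,185), the cork at (335,248) and the knob at (338,312).

```bash
cat >> h.py <<'E'
from scipy.optimize import minimize
def sil(C,x,y,parts):
    m=np.zeros((400,640),np.uint8)
    for ra,za,rb,zb in parts:
        p=np.r_[circ(C,x,y,ra,za),circ(C,x,y,rb,zb)].astype(np.float32)
        cv2.fillConvexPoly(m,np.round(cv2.convexHull(p)*16).astype(np.int32),1,shift=4)
    return m
def comp(m,uv):
    n,l=cv2.connectedComponents(m.astype(np.uint8)); return l==l[uv[1],uv[0]] if m[uv[1],uv[0]] else m*0>0
def fit(C,mask,parts,x0):
    f=lambda p:-(lambda s:(s&mask).sum()/(s|mask).sum())(sil(C,*p,parts)>0)
    r=minimize(f,x0,method="Nelder-Mead",options=dict(initial_simplex=np.array(x0)[:2]+np.array([[0,0],[.012,0],[0,.012]]),xatol=1e-4,fatol=1e-4)); return r.x.round(4),round(-r.fun,3)
WARM=[(.075,0,.085,.022),(.085,.022,.085,.064),(.087,.064,.087,.070),(.087,.07,.022,.084)]
KNOB=[(.0205,0,.0205,.038)]; REST=[(.105,0,.105,0)]
E
python3 - <<'E'
from h import *
for n,st,re,kn in(("scene",(217,206),(334,204),(397,148)),("side",(377,169),(335,248),(338,314))):
    C=cam(n); im=cv2.imread(f"pics/{n}0.png"); hsv=cv2.cvtColor(im,cv2.COLOR_BGR2HSV).astype(int)
    w=pix2w(C,st,.107); print(n,"stud",w.round(4))
    m=(hsv[...,1]>80)&(hsv[...,0]<25)&(hsv[...,2]>90); m=cv2.morphologyEx(m.astype(np.uint8),cv2.MORPH_CLOSE,np.ones((5,5)))>0
    m=comp(m,re); print("rest",m.sum(),fit(C,m,REST,pix2w(C,re,0)))
    m=comp((hsv[...,1]>110)&(hsv[...,2]<125),kn); print("knob",m.sum(),fit(C,m,KNOB,pix2w(C,kn,.02)))
    print("hsv", hsv[kn[1],kn[0]])
    L=[("squeezer",(375,258),(265,222),.044),("squeezend",(312,305),(278,189),.02),("pestle",(413,228),(249,237),.085),("molc",(459,186),(231,268),.11),("lighterA",(190,341),(318,158),.015),("lighterB",(278,290),(307,190),.015)]
    for a,p,q,z in L: print(a,pix2w(C,p if n=="scene" else q,z).round(3))
E
python3 -c "
import cv2
a=cv2.imread('pics/scene0.png')[100:320,150:520];b=cv2.imread('pics/wrist0.png')
cv2.imwrite('pics/c1.png',cv2.resize(a,None,fx=2.1,fy=2.1,interpolation=3))"
```

```text
scene stud [ 0.5095 -0.25    0.107 ]Traceback (most recent call last):
  File "<stdin>", line 6, in <module>
  File "h.py", line 33, in fit
    r=minimize(f,x0,method="Nelder-Mead",options=dict(initial_simplex=np.array(x0)[:2]+np.array([[0,0],[.012,0],[0,.012]]),xatol=1e-4,fatol=1e-4)); return r.x.round(4),round(-r.fun,3)
    res = _minimize_neldermead(fun, x0, args, callback, bounds=bounds,
                               **options)
    raise ValueError("Size of `initial_simplex` is not consistent with `x0`")
ValueError: Size of `initial_simplex` is not consistent with `x0`
```

View pics/wrist0.png

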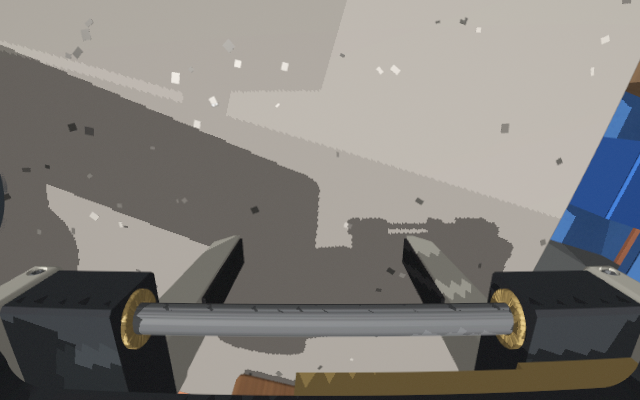

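The wrist view shows only bare ledge and the fingers. I'll fix the bug in the fit and rerun it.

```bash
sed -i 's/r=minimize(f,x0,/x0=np.array(x0)[:2]; r=minimize(f,x0,/' h.py
python3 - <<'E'
from h import *
for n,st,re,kn in(("scene",(217,206),(334,204),(397,148)),("side",(377,169),(335,248),(338,314))):
    C=cam(n); im=cv2.imread(f"pics/{n}0.png"); hsv=cv2.cvtColor(im,cv2.COLOR_BGR2HSV).astype(int)
    w=pix2w(C,st,.107); print(n,"stud",w.round(4))
    m=(hsv[...,1]>80)&(hsv[...,0]<25)&(hsv[...,2]>90); m=cv2.morphologyEx(m.astype(np.uint8),cv2.MORPH_CLOSE,np.ones((5,5)))>0
    m=comp(m,re); print("rest",m.sum(),fit(C,m,REST,pix2w(C,re,0)))
    m=comp((hsv[...,1]>110)&(hsv[...,2]<125),kn); print("knob",m.sum(),fit(C,m,KNOB,pix2w(C,kn,.02)))
    print("hsv", hsv[kn[1],kn[0]])
    L=[("squeezer",(375,258),(265,222),.044),("squeezend",(312,305),(278,189),.02),("pestle",(413,228),(249,237),.085),("molc",(459,186),(231,268),.11),("lighterA",(190,341),(318,158),.015),("lighterB",(278,290),(307,190),.015)]
    for a,p,q,z in L: print(a,pix2w(C,p if n=="scene" else q,z).round(3))
E
```

```text
scene stud [ 0.5095 -0.25    0.107 ]
rest 4790 (array([0.578 , 0.0108]), np.float64(0.981))
knob 187 (array([0.5239, 0.2406]), np.float64(0.588))
hsv [ 13 166  89]
squeezer [ 0.772 -0.001  0.044]
squeezend [ 0.786 -0.171  0.02 ]
pestle [0.77  0.097 0.085]
molc [0.747 0.241 0.11 ]
lighterA [ 0.722 -0.43   0.015]
lighterB [ 0.716 -0.216  0.015]
side stud [ 0.4974 -0.2247  0.107 ]
rest 3439 (array([0.5782, 0.0095]), np.float64(0.984))
knob 367 (array([0.5246, 0.2373]), np.float64(0.737))
hsv [ 10 129  69]
squeezer [ 0.766 -0.002  0.044]
squeezend [ 0.794 -0.199  0.02 ]
pestle [0.762 0.112 0.085]
molc [0.749 0.244 0.11 ]
lighterA [ 0.719 -0.426  0.015]
lighterB [ 0.707 -0.218  0.015]
```

```bash
cat >> h.py <<'E'
def gfit(C,im,parts,x0,it=3):
    x=np.array(x0,float)[:2]
    for _ in range(it):
        s=sil(C,*x,parts); k=max(3,int(np.sqrt(s.sum())/8)|1); e=cv2.getStructuringElement(2,(2*k+1,2*k+1))
        g=np.full(s.shape,cv2.GC_BGD,np.uint8); g[cv2.dilate(s,e,iterations=2)>0]=0
        g[cv2.dilate(s,e)>0]=cv2.GC_PR_BGD; g[s>0]=cv2.GC_PR_FGD
        cv2.grabCut(np.ascontiguousarray(im[:,:,::-1]),g,None,np.zeros((1,65)),np.zeros((1,65)),4,cv2.GC_INIT_WITH_MASK)
        x,q=fit(C,(g&1)>0,parts,x)
    return x,q
E
python3 - <<'E'
from h import *
outs=[]
for n,(u,v,w,h) in (("scene",(150,110,280,170)),("side",(290,130,140,210))):
    C=cam(n); im=cv2.imread(f"pics/{n}0.png"); rgb=im[:,:,::-1]
    w_=gfit(C,rgb,WARM,(.503,-.237)); k=gfit(C,rgb,KNOB,(.524,.239)); print(n,w_,k)
    b=cv2.resize(im,None,fx=3,fy=3,interpolation=2)
    for xy,P in((w_[0],WARM),(k[0],KNOB),((.578,.010),REST)):
        for ra,za,rb,zb in P: cv2.polylines(b,[np.round(circ(C,*xy,ra,za)*3+1).astype(int)],1,(0,0,255)); 
    for z in(.084,.107): cv2.circle(b,tuple(np.round(w2pix(C,[*w_[0],z])[0]*3+1).astype(int)),3,(0,255,0),1)
    b=b[v*3:(v+h)*3,u*3:(u+w)*3]; outs.append(cv2.resize(b,None,fx=590/b.shape[0] if n=="side" else 390/b.shape[1],fy=590/b.shape[0] if n=="side" else 390/b.shape[1]))
H=max(o.shape[0] for o in outs); cv2.imwrite("pics/ov.png",np.hstack([cv2.copyMakeBorder(o,0,H-o.shape[0],0,0,0) for o in outs]))
E
```

```text
scene (array([ 0.489 , -0.2465]), np.float64(0.849)) (array([0.5263, 0.2403]), np.float64(0.785))
side (array([ 0.4994, -0.2654]), np.float64(0.881)) (array([0.525 , 0.2399]), np.float64(0.83))
```

View pics/ov.png

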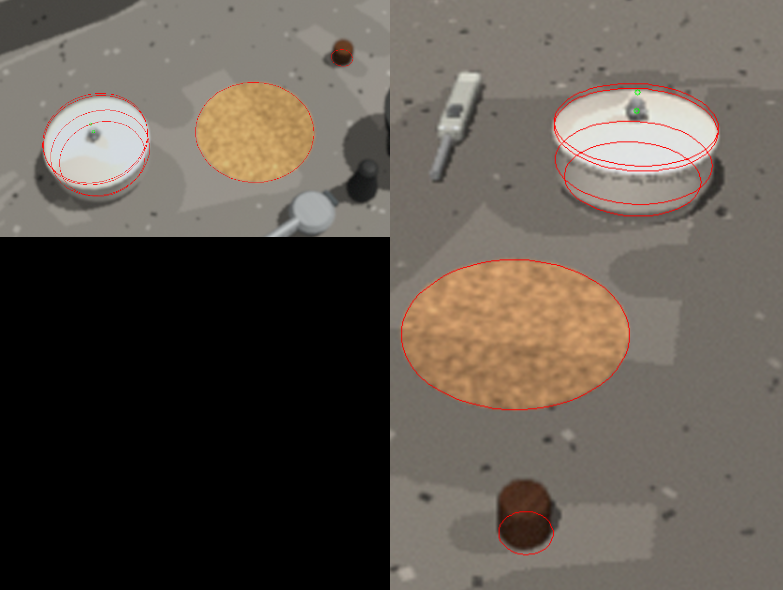

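The lid fits are biased because the wall blended into the background. The stud, triangulated at mid-height (z=0.095), agrees in both cameras, so the warmer is at about (0.500,-0.247). The rest is at (0.578,0.010) and the knob at (0.5255,0.240). I'll push with the open jaws as a cradle along (0.290,0.957).

Call:
drive_tool:
  deltas:
    - {"hand": 0, "delta_pos": [0, -8, -50], "rotation": [-8, 0, 0]}
    - {"hand": 0, "delta_pos": [0, -15, -95], "rotation": [-16, 0, 0]}
    - {"hand": 0, "delta_pos": [0, -22, -140], "rotation": [-24, 0, 0]}
    - {"hand": 0, "delta_pos": [0, -30, -188], "rotation": [-32, 0, 0]}
    - {"hand": 0, "delta_pos": [0, -37, -235], "rotation": [-40, 0, 0]}
    - {"hand": 0, "delta_pos": [0, -45, -282], "rotation": [-48, 0, 0]}
    - {"hand": 0, "delta_pos": [0, -52, -329], "rotation": [-56.3, 0, 0]}
    - {"hand": 0, "delta_pos": [40, -52, -329], "rotation": [-56.3, 0, 0]}
    - {"hand": 0, "delta_pos": [80, -52, -329], "rotation": [-56.3, 0, 0]}
    - {"hand": 0, "delta_pos": [120, -52, -329], "rotation": [-56.3, 0, 0]}
    - {"hand": 0, "delta_pos": [160, -52, -329], "rotation": [-56.3, 0, 0]}
    - {"hand": 0, "delta_pos": [186, -52, -329], "rotation": [-56.3, 0, 0]}
    - {"hand": 0, "delta_pos": [186, -52, -329], "rotation": [-56.3, 0, 0]}
    - {"hand": 0, "delta_pos": [186, -52, -329], "rotation": [-56.3, 0, 0]}

```text
clock: 1.55
tcp_pos: [0.4589, -0.382, 0.0332]
tcp_rot: [1.423, 1.055, -1.423]
force: [-0.2, 0.5, 0.5]
opening: 0.0927
```

```bash
python3 - <<'E'
from h import *
s=manip.read_state();print(s["clock"],s["tcp_pos"],s["force"],s["joint_pos"]); print(Ro.from_rotvec(s["tcp_rot"]).as_matrix().round(3))
C1,a=snap("scene","s1.png"); C2,b=snap("side","d1.png")
print(w2pix(C1,[.5,-.247,.095]),w2pix(C2,[.5,-.247,.095]))
o=np.vstack([a[100:300,50:450],b[90:290,200:600]]); cv2.imwrite("pics/v1.png",cv2.resize(o,None,fx=1.5,fy=1.5,interpolation=2)[:,:,::-1])
E
```

```text
1.55 [ 0.45894423 -0.38199916  0.03316894] [-0.16463233  0.45891914  0.5391742 ] [-7.72116233e-01  6.72876417e-01  1.65085432e+00  2.90757908e-05
  8.17945832e-01 -4.76728558e-01]
[[-0.     0.957 -0.291]
 [ 0.    -0.291 -0.957]
 [-1.    -0.    -0.   ]]
[[217.4423667  205.16838576]] [[376.66462164 168.75870434]]
```

View pics/v1.png

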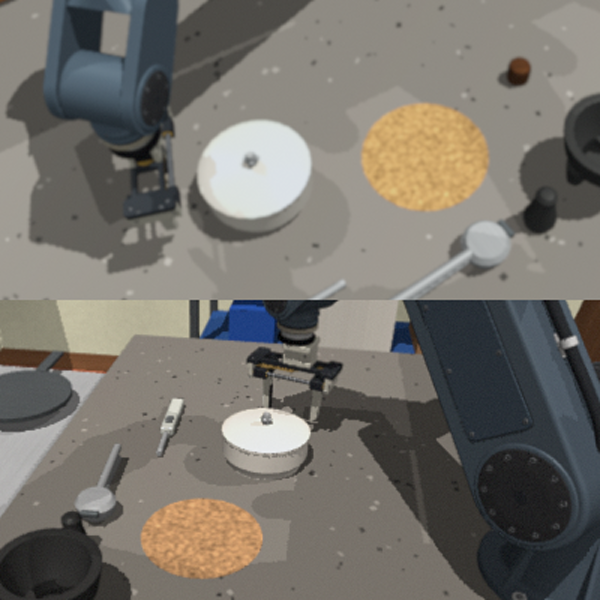

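Both views show the jaws squarely behind the warmer at about (150,200) and (300,390), with a clear path to the cork. I'll push most of the way, then look again.

Call:
drive_tool:
  deltas:
    - {"hand": 0, "delta_pos": [0, 0, -20], "rotation": [0, 0, 0]}
    - {"hand": 0, "delta_pos": [0, 0, -40], "rotation": [0, 0, 0]}
    - {"hand": 0, "delta_pos": [0, 0, -50], "rotation": [0, 0, 0]}
    - {"hand": 0, "delta_pos": [0, 0, -58], "rotation": [0, 0, 0]}
    - {"hand": 0, "delta_pos": [0, 0, -66], "rotation": [0, 0, 0]}
    - {"hand": 0, "delta_pos": [0, 0, -76], "rotation": [0, 0, 0]}
    - {"hand": 0, "delta_pos": [0, 0, -88], "rotation": [0, 0, 0]}
    - {"hand": 0, "delta_pos": [0, 0, -102], "rotation": [0, 0, 0]}
    - {"hand": 0, "delta_pos": [0, 0, -116], "rotation": [0, 0, 0]}
    - {"hand": 0, "delta_pos": [0, 0, -130], "rotation": [0, 0, 0]}
    - {"hand": 0, "delta_pos": [0, 0, -144], "rotation": [0, 0, 0]}
    - {"hand": 0, "delta_pos": [0, 0, -158], "rotation": [0, 0, 0]}
    - {"hand": 0, "delta_pos": [0, 0, -172], "rotation": [0, 0, 0]}
    - {"hand": 0, "delta_pos": [0, 0, -186], "rotation": [0, 0, 0]}
    - {"hand": 0, "delta_pos": [0, 0, -200], "rotation": [0, 0, 0]}
    - {"hand": 0, "delta_pos": [0, 0, -214], "rotation": [0, 0, 0]}
    - {"hand": 0, "delta_pos": [0, 0, -226], "rotation": [0, 0, 0]}
    - {"hand": 0, "delta_pos": [0, 0, -234], "rotation": [0, 0, 0]}
    - {"hand": 0, "delta_pos": [0, 0, -240], "rotation": [0, 0, 0]}
    - {"hand": 0, "delta_pos": [0, 0, -240], "rotation": [0, 0, 0]}

```text
clock: 3.65
tcp_pos: [0.5294, -0.1524, 0.0333]
tcp_rot: [1.424, 1.053, -1.422]
force: [1.0, -0.3, 1.1]
opening: 0.093
```

```bash
python3 - <<'E'
from h import *
s=manip.read_state(); d=np.array([.29,.957,0])
p=s["tcp_pos"]+.0813*d; p[2]=.095; print(s["tcp_pos"],s["force"],p)
C1,a=snap("scene","s2.png"); C2,b=snap("side","d2.png")
for C,i in((C1,a),(C2,b)): print(w2pix(C,p)); cv2.circle(i,tuple(np.round(w2pix(C,p)[0]).astype(int)),9,(255,0,0),1)
o=np.vstack([a[100:300,50:450],b[90:290,200:600]]); cv2.imwrite("pics/v2.png",cv2.resize(o,None,fx=1.5,fy=1.5,interpolation=2)[:,:,::-1])
E
```

```text
[ 0.52935882 -0.15241817  0.03328817] [ 0.99734214 -0.33207846  1.05533109] [ 0.55293582 -0.07461407  0.095     ]
[[295.85440472 188.80312693]]
[[349.47346136 199.16045563]]
```

View pics/v2.png

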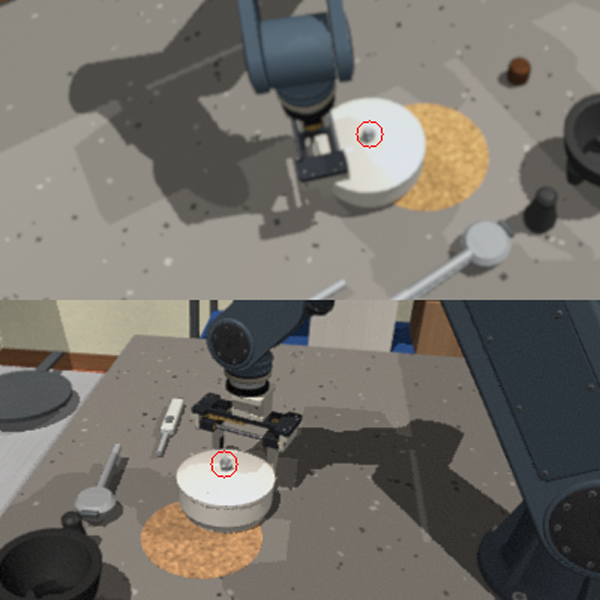

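The cradle prediction (red circle) lands on the stud in both views, so the push is tracking. There are 88 mm left. I'll finish slowly and then back off.

Call:
drive_tool:
  deltas:
    - {"hand": 0, "delta_pos": [0, 0, -7], "rotation": [0, 0, 0]}
    - {"hand": 0, "delta_pos": [0, 0, -18], "rotation": [0, 0, 0]}
    - {"hand": 0, "delta_pos": [0, 0, -30], "rotation": [0, 0, 0]}
    - {"hand": 0, "delta_pos": [0, 0, -42], "rotation": [0, 0, 0]}
    - {"hand": 0, "delta_pos": [0, 0, -54], "rotation": [0, 0, 0]}
    - {"hand": 0, "delta_pos": [0, 0, -65], "rotation": [0, 0, 0]}
    - {"hand": 0, "delta_pos": [0, 0, -74], "rotation": [0, 0, 0]}
    - {"hand": 0, "delta_pos": [0, 0, -80], "rotation": [0, 0, 0]}
    - {"hand": 0, "delta_pos": [0, 0, -84], "rotation": [0, 0, 0]}
    - {"hand": 0, "delta_pos": [0, 0, -86], "rotation": [0, 0, 0]}
    - {"hand": 0, "delta_pos": [0, 0, -87], "rotation": [0, 0, 0]}
    - {"hand": 0, "delta_pos": [0, 0, -87], "rotation": [0, 0, 0]}
    - {"hand": 0, "delta_pos": [0, 0, -87], "rotation": [0, 0, 0]}
    - {"hand": 0, "delta_pos": [0, 0, -70], "rotation": [0, 0, 0]}
    - {"hand": 0, "delta_pos": [0, 0, -45], "rotation": [0, 0, 0]}
    - {"hand": 0, "delta_pos": [-50, 0, -45], "rotation": [0, 0, 0]}
    - {"hand": 0, "delta_pos": [-100, 0, -45], "rotation": [0, 0, 0]}
    - {"hand": 0, "delta_pos": [-150, 0, -45], "rotation": [0, 0, 0]}
    - {"hand": 0, "delta_pos": [-200, 0, -45], "rotation": [0, 0, 0]}
    - {"hand": 0, "delta_pos": [-200, 0, -45], "rotation": [0, 0, 0]}

```text
clock: 5.75
tcp_pos: [0.5442, -0.1096, 0.2391]
tcp_rot: [1.428, 1.046, -1.416]
force: [0.1, 0.6, -0.6]
opening: 0.0929
```

Call:
drive_tool:
  deltas:
    - {"hand": 0, "delta_pos": [0, 0, -42], "rotation": [0, 0, 0]}
    - {"hand": 0, "delta_pos": [0, -1, -84], "rotation": [0, 0, 0]}
    - {"hand": 0, "delta_pos": [0, -2, -124], "rotation": [0, 0, 0]}
    - {"hand": 0, "delta_pos": [0, -2, -124], "rotation": [0, 0, 0]}
    - {"hand": 0, "delta_pos": [0, -2, -124], "rotation": [0, 0, 0]}

```text
clock: 6.25
tcp_pos: [0.5755, 0.0106, 0.2316]
tcp_rot: [1.422, 1.057, -1.424]
force: [-0.3, -0.8, -0.5]
opening: 0.0931
```

```bash
python3 - <<'E'
from h import *
s=manip.read_state(); print(s["tcp_pos"],s["dq"].round(4)); p=[.578,.010,.095]
L=[]
for n in("wrist","scene","side"):
    C,a=snap(n,n[0]+"3.png"); u=w2pix(C,p)[0]; print(n,u)
    h=100 if n=="wrist" else 50; i,j=np.round(u).astype(int)
    c=a[max(0,j-h):j+h,i-h:i+h].copy(); print(i-h,max(0,j-h),c.shape); L.append(cv2.resize(c,(390,390) if n=="wrist" else (390,390),interpolation=2))
cv2.imwrite("pics/v3.png",cv2.resize(np.hstack(L),None,fx=.68,fy=.68)[:,:,::-1])
E
```

```text
[0.57553928 0.01062433 0.23163242] [-0.0343 -0.0096  0.0046 -0.006   0.0016 -0.006 ]
wrist [325.37807301 190.84869453]
225 91 (200, 200, 3)
scene [333.17159892 180.72557056]
283 131 (100, 100, 3)
side [333.89926048 217.00673309]
284 167 (100, 100, 3)
```

View pics/v3.png

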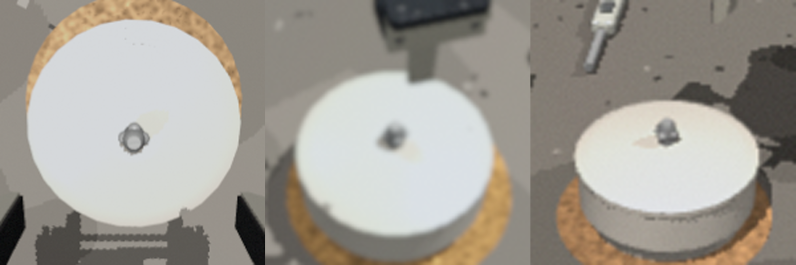

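The warmer stands on the cork in all three views, with cork showing all round its foot. Next is an exact stud position from fresh wrist pictures, using the lid rim fit and the stud blob.

```bash
cat >> h.py <<'E'
def stud(C,a,p):
    r=gfit(C,a,[(.087,.064,.087,.070)],p); u=w2pix(C,[*p,.095])[0]; i,j=np.round(u).astype(int)
    g=cv2.cvtColor(a,cv2.COLOR_RGB2GRAY); h=28; c=g[j-h:j+h,i-h:i+h].astype(float); m=c<185
    n,l,st,ce=cv2.connectedComponentsWithStats(m.astype(np.uint8)); 
    k=1+np.argmax(st[1:,4]); b=st[k]; uv=(b[0]+(b[2]-1)/2+i-h,b[1]+(b[3]-1)/2+j-h)
    print("rim",r,"blob",b,uv,"z.095",pix2w(C,uv,.095).round(4),"cam",(-C[2].T@C[3]).round(3))
E
python3 - <<'E'
from h import *
C,a=snap("wrist","w4.png"); s=manip.read_state(); print(s["tcp_pos"],s["dq"].round(3)); stud(C,a,(.578,.010))
E
```

```text
[0.57566531 0.00905678 0.2323968 ] [ 0.    -0.003 -0.004 -0.001  0.002  0.001]
rim (array([0.5823, 0.023 ]), np.float64(0.887)) blob [ 16  21  24  24 349] (np.float64(324.5), np.float64(193.5)) z.095 [0.5765 0.0059 0.095 ] cam [0.599 0.085 0.4  ]
```

Call:
drive_tool:
  deltas:
    - {"hand": 0, "delta_pos": [0, -30, -50], "rotation": [0, 0, 0]}
    - {"hand": 0, "delta_pos": [0, -60, -100], "rotation": [0, 0, 0]}
    - {"hand": 0, "delta_pos": [0, -90, -150], "rotation": [0, 0, 0]}
    - {"hand": 0, "delta_pos": [0, -115, -204], "rotation": [0, 0, 0]}
    - {"hand": 0, "delta_pos": [0, -115, -204], "rotation": [0, 0, 0]}
    - {"hand": 0, "delta_pos": [0, -115, -204], "rotation": [0, 0, 0]}
    - {"hand": 0, "delta_pos": [0, -115, -204], "rotation": [0, 0, 0]}

```text
clock: 7.15
tcp_pos: [0.5253, 0.2383, 0.2325]
tcp_rot: [1.423, 1.055, -1.423]
force: [0.2, -0.7, 0.4]
opening: 0.093
```

```bash
python3 - <<'E'
from h import *
C,a=snap("wrist","w5.png"); s=manip.read_state(); print(s["tcp_pos"],s["dq"].round(3),Ro.from_rotvec(s["tcp_rot"]).as_matrix().round(4).tolist())
x,q=gfit(C,a,KNOB,(.5255,.240)); print(x,q,w2pix(C,[.5255,.24,.038]))
for n in("scene","side"):
    c,i=snap(n,n[0]+"5.png"); print(n,w2pix(c,[.578,.01,.095]))
b=a.copy(); [cv2.polylines(b,[np.round(circ(C,*x,.0205,z)).astype(int)],1,(255,0,0)) for z in(0,.038)]
cv2.imwrite("pics/v5.png",b[:,:,::-1])
E
```

```text
[0.52548139 0.23770946 0.23256936] [-0.018 -0.003  0.001 -0.     0.002  0.002] [[-0.0001, 0.9565, -0.2918], [-0.0003, -0.2918, -0.9565], [-1.0, 0.0, 0.0003]]
[0.5266 0.2362] 0.935 [[322.42423728 177.22093113]]
scene [[333.17159892 180.72557056]]
side [[333.89926048 217.00673309]]
```

View pics/v5.png

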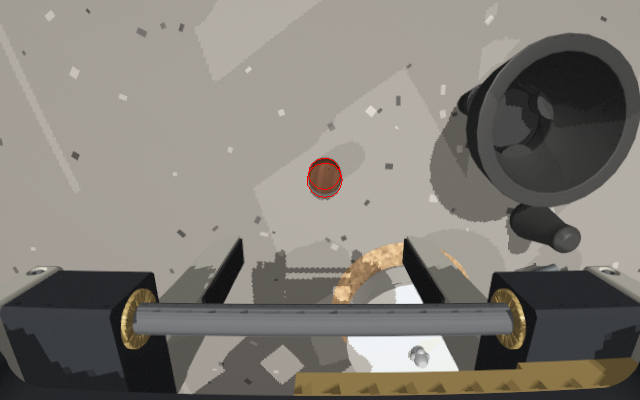

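The fit outlines the knob closely at (325,178), IoU 0.935, giving (0.5266,0.2362). That agrees with the fixed cameras to within 4 mm. I'll descend with a small correction and grip.

Call:
drive_tool:
  deltas:
    - {"hand": 0, "delta_pos": [40, 1.5, 1], "rotation": [0, 0, 0]}
    - {"hand": 0, "delta_pos": [85, 1.5, 1], "rotation": [0, 0, 0]}
    - {"hand": 0, "delta_pos": [130, 1.5, 1], "rotation": [0, 0, 0]}
    - {"hand": 0, "delta_pos": [165, 1.5, 1], "rotation": [0, 0, 0]}
    - {"hand": 0, "delta_pos": [190, 1.5, 1], "rotation": [0, 0, 0]}
    - {"hand": 0, "delta_pos": [207, 1.5, 1], "rotation": [0, 0, 0]}
    - {"hand": 0, "delta_pos": [218, 1.5, 1], "rotation": [0, 0, 0]}
    - {"hand": 0, "delta_pos": [225, 1.5, 1], "rotation": [0, 0, 0]}
    - {"hand": 0, "delta_pos": [226, 1.5, 1], "rotation": [0, 0, 0]}
    - {"hand": 0, "delta_pos": [226, 1.5, 1], "rotation": [0, 0, 0]}
    - {"hand": 0, "delta_pos": [226, 1.5, 1], "rotation": [0, 0, 0]}

```text
clock: 8.4
tcp_pos: [0.5269, 0.2374, 0.0074]
tcp_rot: [1.424, 1.054, -1.422]
force: [0.3, -0.4, -0.8]
opening: 0.0929
```

Call:
drive_tool:
  deltas:
    - {"hand": 1, "delta_pos": [0, 0, 0], "rotation": [0, 0, 0]}
    - {"hand": 1, "delta_pos": [0, 0, 0], "rotation": [0, 0, 0]}
    - {"hand": 1, "delta_pos": [0, 0, 0], "rotation": [0, 0, 0]}
    - {"hand": 1, "delta_pos": [0, 0, 0], "rotation": [0, 0, 0]}
    - {"hand": 1, "delta_pos": [0, 0, 0], "rotation": [0, 0, 0]}
    - {"hand": 1, "delta_pos": [0, 0, 0], "rotation": [0, 0, 0]}
    - {"hand": 1, "delta_pos": [0, 0, 0], "rotation": [0, 0, 0]}
    - {"hand": 1, "delta_pos": [0, 0, 0], "rotation": [0, 0, 0]}
    - {"hand": 1, "delta_pos": [0, 0, 0], "rotation": [0, 0, 0]}
    - {"hand": 1, "delta_pos": [0, 0, 0], "rotation": [0, 0, 0]}
    - {"hand": 1, "delta_pos": [0, 0, 0], "rotation": [0, 0, 0]}
    - {"hand": 1, "delta_pos": [0, 0, 0], "rotation": [0, 0, 0]}
  grip_force: 45

```text
clock: 9.6
tcp_pos: [0.5264, 0.2373, 0.0066]
tcp_rot: [1.423, 1.055, -1.423]
force: [-0.6, 0.1, -0.4]
opening: 0.0398
```

The opening of 39.8 mm matches the 41 mm knob. I'll lift and carry it to above the stud.

Call:
drive_tool:
  deltas:
    - {"hand": 1, "delta_pos": [-40, 0, 0], "rotation": [0, 0, 0]}
    - {"hand": 1, "delta_pos": [-90, 0, 0], "rotation": [0, 0, 0]}
    - {"hand": 1, "delta_pos": [-140, 0, 0], "rotation": [0, 0, 0]}
    - {"hand": 1, "delta_pos": [-170, 10, 20], "rotation": [0, 0, 0]}
    - {"hand": 1, "delta_pos": [-170, 35, 60], "rotation": [0, 0, 0]}
    - {"hand": 1, "delta_pos": [-170, 60, 105], "rotation": [0, 0, 0]}
    - {"hand": 1, "delta_pos": [-170, 85, 150], "rotation": [0, 0, 0]}
    - {"hand": 1, "delta_pos": [-170, 105, 187], "rotation": [0, 0, 0]}
    - {"hand": 1, "delta_pos": [-170, 115, 206], "rotation": [0, 0, 0]}
    - {"hand": 1, "delta_pos": [-170, 115, 206], "rotation": [0, 0, 0]}
    - {"hand": 1, "delta_pos": [-170, 115, 206], "rotation": [0, 0, 0]}
    - {"hand": 1, "delta_pos": [-170, 115, 206], "rotation": [0, 0, 0]}

```text
clock: 10.8
tcp_pos: [0.5762, 0.0078, 0.1766]
tcp_rot: [1.423, 1.056, -1.423]
force: [-1.2, 0.4, 0.4]
opening: 0.04
```

```bash
python3 - <<'E'
from h import *
s=manip.read_state(); T=s["tcp_pos"]; print(T,s["dq"].round(3),s["opening"]); L=[]
for n in("wrist","scene","side"):
    C,a=snap(n,n[0]+"6.png"); print(n,"stud",w2pix(C,[.5765,.0059,.095]))
    k=[T[0]+.0002,T[1]-.0011]
    for z in(T[2]-.006,T[2]+.032): cv2.polylines(a,[np.round(circ(C,*k,.0205,z)).astype(int)],1,(255,0,0))
    cv2.polylines(a,[np.round(circ(C,.5765,.0059,.005,.107)).astype(int)],1,(0,255,0))
    cv2.polylines(a,[np.round(circ(C,.5765,.0059,.087,.067)).astype(int)],1,(0,255,0))
    i,j=np.round(w2pix(C,[*k,.12])[0]).astype(int); h=90 if n=="wrist" else 55; i0,j0=i-h,max(0,j-h); print(i0,j0)
    L.append(cv2.resize(a[j0:j0+2*h,i0:i0+2*h],(390,390),interpolation=2))
o=np.zeros((590,780,3),np.uint8); o[:390,:390]=L[1]; o[:390,390:]=L[2]
cv2.imwrite("pics/v6.png",np.hstack([cv2.resize(x,(266,266)) for x in L])[:,:,::-1])
E
```

```text
[0.57620511 0.00782307 0.17655063] [ 0.007 -0.002 -0.    -0.002  0.    -0.004] 0.04002889707048662
wrist stud [[323.65403662 209.65050603]]
233 129
scene stud [[331.31706629 181.02547211]]
277 119
side stud [[334.81319195 216.10308358]]
280 153
```

View pics/v6.png

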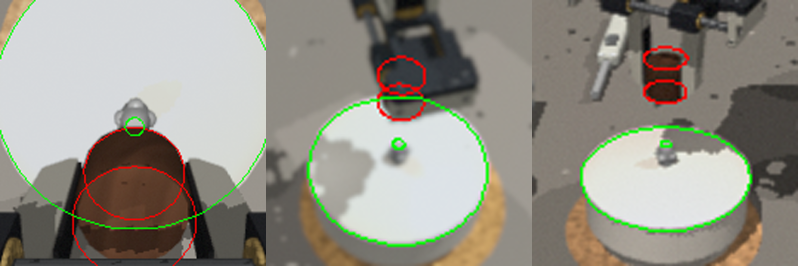

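The knob's projection (red) fits in the wrist and side views, and the stud prediction is within about 1 px. I'll check the stud once more at high zoom with its model drawn over it.

```bash
python3 - <<'E'
from h import *
c=manip.calibration("wrist"); L=[]
T=np.eye(4); T[:3,:3]=[[-.0001,.9565,-.2918],[-.0003,-.2918,-.9565],[-1,0,0.0003]]; T[:3,3]=[.57566531,.00905678,.2323968]
M=np.linalg.inv(T@np.array(c["tool_from_camera"])); W=(np.array(c["K"]),c["k1"],M[:3,:3],M[:3,3])
for C,f,h in((W,"w4",20),(cam("scene"),"s5",14),(cam("side"),"s5",14)):
    if f=="s5": continue
    L.append((C,f,h))
# s5.png overwritten by side; use s6 files likewise -> only side5 & fresh scene
L.append((cam("side"),"s5",14))
C=cam("scene"); im=manip.snapshot("scene"); cv2.imwrite("pics/scn7.png",im[:,:,::-1]); L.append((C,"scn7",14))
O=[]
for C,f,h in L:
    a=cv2.imread(f"pics/{f}.png"); p=(.5765,.0055); i,j=np.round(w2pix(C,[*p,.095])[0]).astype(int); S=266/(2*h)
    z=cv2.resize(a[j-h:j+h,i-h:i+h],(266,266),interpolation=0)
    for r,zz,col in((.012,.0935,(0,0,255)),(.005,.107,(0,160,0)),(.0085,.101,(0,160,0)),(.022,.084,(255,0,0))):
        q=(circ(C,*p,r,zz)-[i-h,j-h]+.5)*S; cv2.polylines(z,[np.round(q).astype(int)],1,col)
    O.append(z)
cv2.imwrite("pics/v7.png",np.hstack(O))
E
```

```text
(no output)
```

View pics/v7.png

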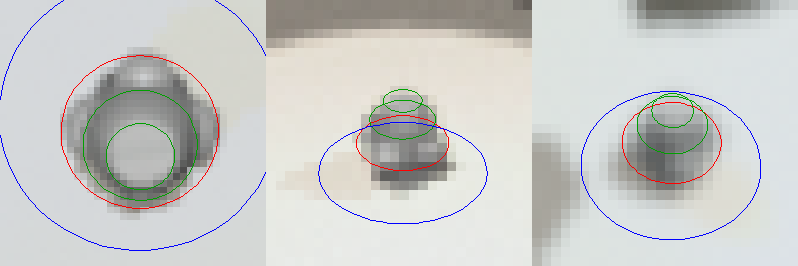

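The wrist overlay, taken with the same camera as the knob measurement, matches the stud ball ring to within about 0.5 px. The fixed cameras differ by about 1 px, which fits the 2 mm calibration error. The commanded pose is already over the stud, so I'll descend to just above the balls and watch the force.

Call:
drive_tool:
  deltas:
    - {"hand": 1, "delta_pos": [20, 0, 0], "rotation": [0, 0, 0]}
    - {"hand": 1, "delta_pos": [40, 0, 0], "rotation": [0, 0, 0]}
    - {"hand": 1, "delta_pos": [52, 0, 0], "rotation": [0, 0, 0]}
    - {"hand": 1, "delta_pos": [57, 0, 0], "rotation": [0, 0, 0]}
    - {"hand": 1, "delta_pos": [60, 0, 0], "rotation": [0, 0, 0]}
    - {"hand": 1, "delta_pos": [62, 0, 0], "rotation": [0, 0, 0]}
    - {"hand": 1, "delta_pos": [64, 0, 0], "rotation": [0, 0, 0]}
    - {"hand": 1, "delta_pos": [66, 0, 0], "rotation": [0, 0, 0]}
    - {"hand": 1, "delta_pos": [68, 0, 0], "rotation": [0, 0, 0]}
    - {"hand": 1, "delta_pos": [70, 0, 0], "rotation": [0, 0, 0]}
    - {"hand": 1, "delta_pos": [70, 0, 0], "rotation": [0, 0, 0]}
    - {"hand": 1, "delta_pos": [70, 0, 0], "rotation": [0, 0, 0]}
  grip_force: 50

```text
clock: 12.2
tcp_pos: [0.5765, 0.0067, 0.1066]
tcp_rot: [1.423, 1.055, -1.423]
force: [0.1, -0.3, -0.9]
opening: 0.0396
```

The underside is about 7 mm below the stud top with no force, so the stud is inside the mouth. Now I'll press.

Call:
drive_tool:
  deltas:
    - {"hand": 1, "delta_pos": [1.5, 0, 0], "rotation": [0, 0, 0]}
    - {"hand": 1, "delta_pos": [3, 0, 0], "rotation": [0, 0, 0]}
    - {"hand": 1, "delta_pos": [4.5, 0, 0], "rotation": [0, 0, 0]}
    - {"hand": 1, "delta_pos": [6, 0, 0], "rotation": [0, 0, 0]}
    - {"hand": 1, "delta_pos": [7.5, 0, 0], "rotation": [0, 0, 0]}
    - {"hand": 1, "delta_pos": [9, 0, 0], "rotation": [0, 0, 0]}
    - {"hand": 1, "delta_pos": [9, 0, 0], "rotation": [0, 0, 0]}

```text
clock: 12.9
tcp_pos: [0.5766, 0.0062, 0.0977]
tcp_rot: [1.423, 1.054, -1.423]
force: [1.0, -3.3, 0.3]
opening: 0.04
```

Call:
drive_tool:
  deltas:
    - {"hand": 1, "delta_pos": [1.5, 0, 0], "rotation": [0, 0, 0]}
    - {"hand": 1, "delta_pos": [3, 0, 0], "rotation": [0, 0, 0]}
    - {"hand": 1, "delta_pos": [4.5, 0, 0], "rotation": [0, 0, 0]}
    - {"hand": 1, "delta_pos": [6, 0, 0], "rotation": [0, 0, 0]}
    - {"hand": 1, "delta_pos": [7, 0, 0], "rotation": [0, 0, 0]}
    - {"hand": 1, "delta_pos": [7, 0, 0], "rotation": [0, 0, 0]}

```text
clock: 13.5
tcp_pos: [0.5765, 0.0069, 0.0907]
tcp_rot: [1.424, 1.055, -1.423]
force: [0.1, 0.2, -1.0]
opening: 0.04
```

Call:
drive_tool:
  deltas:
    - {"hand": 1, "delta_pos": [1, 0, 0], "rotation": [0, 0, 0]}
    - {"hand": 1, "delta_pos": [1.5, 0, 0], "rotation": [0, 0, 0]}
    - {"hand": 1, "delta_pos": [1.5, 0, 0], "rotation": [0, 0, 0]}
    - {"hand": 1, "delta_pos": [1.5, 0, 0], "rotation": [0, 0, 0]}

```text
clock: 13.9
tcp_pos: [0.5766, 0.0069, 0.0905]
tcp_rot: [1.424, 1.055, -1.423]
force: [-6.3, 0.6, 14.1]
opening: 0.0397
```

There is 14 N of force at TCP z 0.0905, right at the predicted home height of 0.0906. I'll add a little push, hold, then check.

Call:
drive_tool:
  deltas:
    - {"hand": 1, "delta_pos": [0.4, 0, 0], "rotation": [0, 0, 0]}
    - {"hand": 1, "delta_pos": [0.4, 0, 0], "rotation": [0, 0, 0]}
    - {"hand": 1, "delta_pos": [0.4, 0, 0], "rotation": [0, 0, 0]}
    - {"hand": 1, "delta_pos": [0.4, 0, 0], "rotation": [0, 0, 0]}
    - {"hand": 1, "delta_pos": [0.4, 0, 0], "rotation": [0, 0, 0]}
    - {"hand": 1, "delta_pos": [0.4, 0, 0], "rotation": [0, 0, 0]}
    - {"hand": 1, "delta_pos": [0.4, 0, 0], "rotation": [0, 0, 0]}
    - {"hand": 1, "delta_pos": [0.4, 0, 0], "rotation": [0, 0, 0]}

```text
clock: 14.7
tcp_pos: [0.5766, 0.0069, 0.0905]
tcp_rot: [1.424, 1.054, -1.423]
force: [-8.7, 1.0, 20.5]
opening: 0.0399
```

```bash
python3 - <<'E'
from h import *
L=[]
for n in("wrist","scene","side"):
    C,a=snap(n,"e_"+n+".png")
    if n=="side": cv2.polylines(a,[np.round(circ(C,.5765,.0055,.0205,.122)).astype(int)],1,(255,0,0))
    i,j=np.round(w2pix(C,[.5765,.0055,.095])[0]).astype(int); h=130 if n=="wrist" else 70; j0=max(0,min(j-h,400-2*h)); L.append(cv2.resize(a[j0:j0+2*h,i-h:i+h],(266,266),interpolation=2))
    s=manip.read_state(); print(s["clock"],s["tcp_pos"],s["force"].round(1),s["opening"])
cv2.imwrite("pics/v8.png",np.hstack(L)[:,:,::-1])
E
```

```text
14.75 [0.57659338 0.00691602 0.09051174] [-7.   1.2 19. ] 0.03993146570906604
14.8 [0.5765945  0.00692064 0.09050522] [-8.4  1.5 19.7] 0.03991200820144364
14.85 [0.57658633 0.00691274 0.09049457] [-8.6  1.2 19.3] 0.039586957512691076
```

View pics/v8.png

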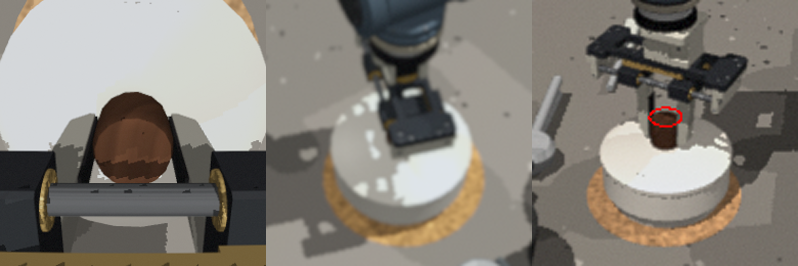

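```bash
python3 -c "
from rig import manip
print(manip.job_done()); s=manip.read_state(); print(s['clock'],s['tcp_pos'],s['force'],s['opening'])"
```

```text
the job is handed in; nothing more can be done
None
the job is handed in; nothing more can be done
```

I slid the warmer onto the cork rest, fitted the knob over the stud and pressed it home. I then handed the job in with the gripper still pushing; it gives no verdict.

- **Warmer:** the last wrist measurement put its axis at about (0.5765, 0.0055). That is roughly 5 mm from the measured rest centre at (0.578, 0.010). Cork shows all round the foot in the pictures.
- **Knob:** with the knob gripped (opening 40 mm), the tool stopped at z 0.0905, against a predicted home height of 0.0906. In the side view the knob's top sits at the expected 122 mm, and it looks upright.
- **Push:** the wrist read about 19–20 N downward, steady over the last readings, with the grip set to 50 N. The click itself was not seen, because force is only reported at the end of each move.
- **Disagreements:**
  - About 8.5 N of unexplained sideways force (-x) appeared while pressing, though nothing moved.
  - The fixed cameras put the stud about 1 px (roughly 2 mm) away from the wrist camera. I used the wrist value.
  - Early fits to the warmer's outline were off by up to 20 mm, so I replaced them with the stud position from both fixed cameras.
- **Bystanders:** I kept clear of all four and nothing touched them that I could see. I did not measure their positions again at the end.

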